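# Unlock the finds case and put the key back

## Task

Take the green-headed key out of the wooden key block and open the locked finds case with it: push the key fully home in the lock, turn it clockwise until the spring bolt lets the lid jump ajar, then turn it back to where it went in, which is the only place it will come out. Never force the key, and do not disturb anything else. Finish with the lid ajar and the green key standing back down in the slot of the block it came from.

Things in the scene. Friction and masses are not known exactly. Their poses are not given: they have to be found in the camera images.
- key_green: the key to use, green plastic head, 66 mm long, 40 g, standing in one of the block's slots; over 25 N on it in the lock counts as forcing. Origin: centre of the blade's tip (lower end), z up along the key. Steel blade 14 wide (x) x 3 thick (y), from the tip to 12 mm up; above it a round 5 mm neck to 27 mm, then an 8 mm collar and from 30 to 66 mm the head. The same after a half turn about z
- key_grip (a point): where to pinch the green key, 48 mm above its tip, axes as the key's: the head is a rounded block 30 wide (x) x 10 thick (y) x 36 mm high, pinched across its thickness
- key_orange: key with orange head, free in its slot of the block; same size and shape as the green one; bystander, leave it standing
- key_blue: key with blue head, free in its slot of the block; same size and shape as the green one; bystander, leave it standing
- key_block: fixed wooden block 210 (x) x 60 (y) x 35 mm (z), origin at the centre of its underside. Three slots in a row along its x (at -70, 0, +70 mm), each 5.5 (x) x 16.5 mm (y) with a 2 mm chamfer, 20 mm deep; a key stands in a slot with its tip on the floor, 15 mm above the block's underside, its head's width along the block's y
- case: fixed grey finds case with clear lid, 300 (x) x 320 x 92 mm; origin at its underside, 160 mm behind its front, midway across; x from the front (towards the robot) to the hinges. Its front 90 mm is a flat ledge 92 mm high with the lock in it (near x -125 mm, y 0) and a green dot beside it. The lid behind it is level with it; ajar, its front edge stands 38 mm higher, 55 mm behind the lock's axis
- lock_place (a point): where the lock is let into the ledge, at the height of its face, 94 mm above the table; axes as the case's, z up. The lock was retrofitted by hand: its axis lies up to 5 mm either way along y from this point (0 in x). Its face is a square steel plate 56 x 56 mm with the keyhole in its middle: 15 (x) x 4 mm (y), no chamfer, 6 mm thick, widened to 6 x 6 mm in the middle for the neck
- lock_floor (a point): floor of the keyway, 20 mm below lock_place (with the same doubt along y). The plug under the face has a keyway of 15 (x) x 4 mm too. The key goes straight down, its width along x, either way round; fully home its tip stands on the floor. Once turned, it is caught under the face (2 mm of play up and down) and comes out only within about 0.07 rad of how it went in
- plug (a joint): angle of the lock's plug, rad: 0 at rest (a stop), grows clockwise seen from above; the key has 0.07 rad of play in it either way. Light at first; from somewhere in 0.4 to 0.85 it draws in the spring bolt (about 0.06 N m), which frees the lid somewhere in 0.7 to 1.25 and meets a solid stop 0.2 to 0.3 later, different from lock to lock. Let go there, it springs back part of the way
- lid (a joint): angle of the case's lid, rad: 0 shut and latched, grows as it rises; freed, its lift spring raises it to a stop at 0.18 (ajar) by itself and it stays there
- jar: loose amber jar with grey cap, 60 mm across, 75 mm high; bystander, origin under its centre
- green_pot: loose low clear pot with green lid, 92 mm across, 44 mm high; bystander, origin under its centre
- toothbrush: loose blue and white toothbrush lying along its x, 165 mm long; bystander
- pencil: loose red pencil lying along its x, 165 mm long; bystander
- eraser: loose green eraser 42 x 22 x 12 mm; bystander
- sherd: loose terracotta potsherd, about 80 x 50 x 8 mm; bystander

How it is judged:
On the way, in this order (a step that is already met when the one before it is completed fails the run):
1. the green key is pushed home in the lock (its tip 18 mm or more below the lock face) (z of key_green in the frame of lock_place below -0.018 m and horizontal distance between key_green and lock_place below 0.008 m), for 0.1 s.
2. with the green key in the lock the plug is turned and the lid has jumped ajar (more than 0.10 rad) (value of joint lid above 0.1 rad and value of joint plug above 0.5 rad and z of key_green in the frame of lock_place below -0.014 m and horizontal distance between key_green and lock_place below 0.009 m), for 0.1 s.
3. the plug is turned back to within 0.12 rad of its rest position with the green key still in it (value of joint plug below 0.12 rad and z of key_green in the frame of lock_place below -0.01 m and horizontal distance between key_green and lock_place below 0.01 m), for 0.1 s.
At the end, for the whole second after the job is handed in: The lid is ajar (more than 0.10 rad), the plug is back at rest (under 0.15 rad), and the green key stands released and at rest in the slot it came from: within 6 mm of where it started and upright within 0.2 rad (distance of key_green from where it was at the start of the episode below 0.006 m and angle between key_green's own z axis and vertical below 0.2 rad and linear speed of key_green below 0.02 m/s and value of joint lid above 0.1 rad and value of joint plug below 0.15 rad); the robot touches nothing.
It fails at once if the key is forced: contact force between the green key and the case with its lock above 25 N (contact force between key_green and case above 25 N).
It fails at once if another key is shifted by more than 8 mm (distance of any of key_orange, key_blue from where it was at the start of the episode above 0.008 m).
It fails at once if a bystander on the bench is shifted by more than 20 mm (distance of any of jar, green_pot, toothbrush, pencil, eraser, sherd from where it was at the start of the episode above 0.02 m).
It also fails if it takes over 72 s, if anything falls off the work surface, if the arm or the gripper's body presses on something with over 40 N, if the wrist force passes 120 N, or if a joint passes its speed limit or range.

## Robot

A 7-joint arm with a two-finger parallel gripper is mounted at the origin on the work surface. World frame = base frame: x ahead of the robot, y to its left, z up, the work surface at z = 0. Lengths are in m, angles in rad, forces in N, time in s.
With the tool pointing down it reaches from about 0.4 to 0.875 m from the base axis. Payload 19.3 kg.
Tool frame: the origin (TCP) lies on the centre line of the jaws, within the pads' length; the fingertips stand 19 mm ahead of it and the grasp point (between the pads) is the TCP; z points along the fingers, y is the direction in which the jaws open and shut (so a half turn about z gives the same grasp; the last joint's range is limited). The gripper opens to 85 mm and grips with 20 to 120 N. Pads are 22 mm wide; open, the fingers measure 114 mm over their backs; the gripper's body (76 mm by 85 mm) begins 54 mm behind the grasp point. The pads swing forward as they close: fully open they stand 13 mm farther back than shut.
Start: joints at [-1.236, 0.521, -0.036, 1.599, 0.021, 1.021, -0.113], TCP at [0.246, 0.574, 0.25] pointing down, gripper open.
Joint ranges: [-2.91, 2.91], [-0.3, 2.13], [-1.5, 1.42], [0.17, 2.43], [-1.26, 4.41], [0.16, 1.93], [-2.52, 2.52]. Speed limits (rad/s): [1.89, 1.89, 2.39, 2.39, 3.01, 3.01, 3.01].

## Interface

Orientations are given as a unit quaternion [x, y, z, w].
In Python, from cell import bot, viewer, order, current_t, current_q, current_qvel, current_joint_torque, current_ee_pos, current_ee_rot, current_ft_force, current_moment, current_opening gives the robot as it stands. Calls block until the motion is done:
- bot.movep(position, orientation): joint-space move of the TCP to a pose.
- bot.movel(position, speed=0.15, rot=None): straight line of the TCP; rot=None keeps the orientation; speed is the mean speed in m/s.
- bot.move_joints(angles): joint-space move.
- bot.gripper_to(opening, squeeze=None): finger opening in m; squeeze is the grip in N (None keeps the last); returns when the fingers have stopped.
- bot.dwell(seconds).
- bot.solve_ik(position, orientation): joint angles nearest the present ones, or None.
- viewer.capture(name): name is "side" or "top" or "wrist"; returns the picture (384x512x3 uint8, red, green, blue); there is no depth.
- viewer.get_calibration(name): a dict with "fx", "fy", "cx", "cy" (pixels), "cam_to_world" (4x4, takes a point from camera to world coordinates). Camera axes: x right, y up, looking along -z (the intrinsics and any distortion apply to the point x, -y, -z); pixel columns grow to the right and rows downward; lengths in m; the calibration is good to about 2 mm. A picture is of the moment at which its call begins: read the wrist's pose just before it. get_calibration takes no time and is no camera call; for the wrist camera it gives the pose at the moment of the call.
A pose or a line that the arm cannot do raises bot.PlanningError and nothing moves.
- order.sign_off(): hands the job in, once; it reports no verdict.
Readings, each from a call of its own:
- current_t(): time.
- current_q(): joint angles.
- current_qvel(): joint speeds.
- current_joint_torque(): joint torques, N m.
- current_ee_pos(): TCP position.
- current_ee_rot(): TCP orientation.
- current_ft_force(): force on the tool from outside, world axes, zero at the start.
- current_moment(): the same for the moment, N m.
- current_opening(): finger opening in m.
Only numpy, scipy, OpenCV 4.12 (cv2) and the standard library are available. Lean on these libraries where they do the work, as an engineer would, in place of code of your own. Each camera call takes 0.05 s, during which the arm holds its last target.

## Working session

There is one attempt and no reset: what is moved stays moved. The work goes in short steps, each a Python script; the robot and the scene stay as the last script left them, time stands still between calls to the robot, and variables do not carry over. Pictures are saved under pics/ and viewed, and the job is handed in when it is done.

```bash
ls; mkdir -p pics
python3 - <<'E'
from cell import *
import cv2
print(current_t(),current_ee_pos(),current_ee_rot(),current_opening())
for n in ["side","top","wrist"]:
    c=viewer.get_calibration(n); print(n,c)
    im=viewer.capture(n); cv2.imwrite(f"pics/{n}0.png",im[:,:,::-1])
E
```

```text
pics
0.0 [0.246058   0.5741887  0.24973619] [ 2.01023288e-01  9.79586301e-01 -5.58285622e-04 -7.22930969e-05] 0.08584653884016462
side {'fx': 376.53968267653653, 'fy': 376.53968267653653, 'cx': 256.2242087016709, 'cy': 195.38043874559818, 'cam_to_world': array([[ 0.96042476,  0.15036301, -0.23446801,  0.29332502],
       [-0.27775802,  0.58002183, -0.76578401, -0.76073307],
       [ 0.02085098,  0.8006033 ,  0.59883186,  0.73426537],
       [ 0.        ,  0.        ,  0.        ,  1.        ]])}
top {'fx': 407.36340988111175, 'fy': 407.36340988111175, 'cx': 259.45311744749324, 'cy': 190.2496676729839, 'cam_to_world': array([[ 0.00992083,  0.98335161, -0.18144196,  0.31116513],
       [-0.99982895,  0.01258742,  0.01355108,  0.12016568],
       [ 0.01560936,  0.18127649,  0.98330828,  1.34183372],
       [ 0.        ,  0.        ,  0.        ,  1.        ]])}
wrist {'fx': 313.9917506570237, 'fy': 313.9917506570237, 'cx': 252.91683728446634, 'cy': 196.09276214605987, 'cam_to_world': array([[ 0.39300443, -0.87671006, -0.27735714,  0.17533144],
       [ 0.91953561,  0.37426204,  0.11992578,  0.6054195 ],
       [-0.00133589, -0.30217113,  0.95325276,  0.3736271 ],
       [ 0.        ,  0.        ,  0.        ,  1.        ]])}
```

View pics/side0.png

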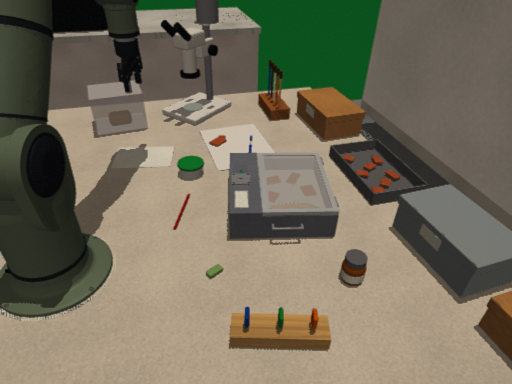

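View pics/top0.png

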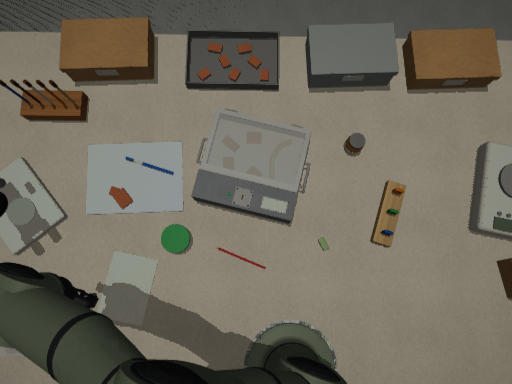

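View pics/wrist0.png

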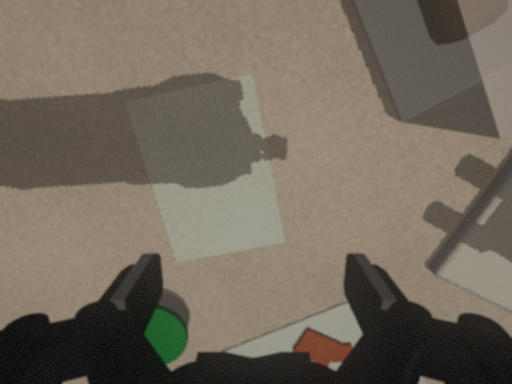

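The side and top views show the block with the keys in the order blue, green, orange: green is in the middle at top (392,211) and side (281,317). The lock plate is at top (242,197) and side (240,178). The wrist view shows only the paper and the pot. Next I'll zoom in and triangulate.

```bash
cat > h.py <<'E'
import numpy as np, cv2
from scipy.spatial.transform import Rotation as R
def ray(c,u,v):
    d=np.array([(u-c['cx'])/c['fx'],-(v-c['cy'])/c['fy'],-1.]); M=c['cam_to_world']
    d=M[:3,:3]@d; return M[:3,3],d/np.linalg.norm(d)
def atz(c,u,v,z):
    o,d=ray(c,u,v); return o+d*(z-o[2])/d[2]
def tri(obs):
    A=np.zeros((3,3));b=np.zeros(3)
    rs=[ray(*o) for o in obs]
    for o,d in rs:
        P=np.eye(3)-np.outer(d,d);A+=P;b+=P@o
    p=np.linalg.solve(A,b); return p,[np.linalg.norm((np.eye(3)-np.outer(d,d))@(p-o)) for o,d in rs]
def proj(c,p):
    M=c['cam_to_world'];q=M[:3,:3].T@(np.asarray(p)-M[:3,3]);return c['cx']+c['fx']*q[0]/-q[2],c['cy']-c['fy']*q[1]/-q[2]
E
python3 - <<'E'
from h import *
t=cv2.imread('pics/top0.png');s=cv2.imread('pics/side0.png')
a=cv2.resize(t[170:260,180:330],None,fx=5,fy=5,interpolation=2);cv2.imwrite('pics/t_case.png',a)
a=cv2.resize(t[165:255,350:430],None,fx=6,fy=6,interpolation=2);cv2.imwrite('pics/t_block.png',a)
a=cv2.resize(s[295:355,220:340],None,fx=6,fy=6,interpolation=2);cv2.imwrite('pics/s_block.png',a)
a=cv2.resize(s[145:245,215:345],None,fx=6,fy=6,interpolation=2);cv2.imwrite('pics/s_case.png',a)
E
```

```text
(no output)
```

View pics/t_case.png

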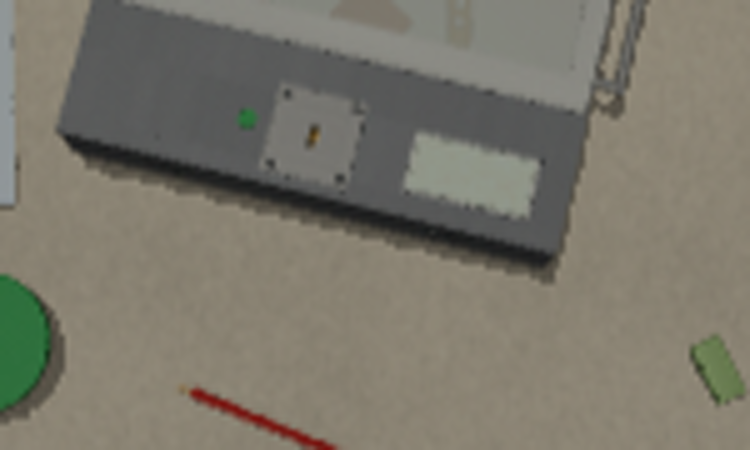

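View pics/t_block.png

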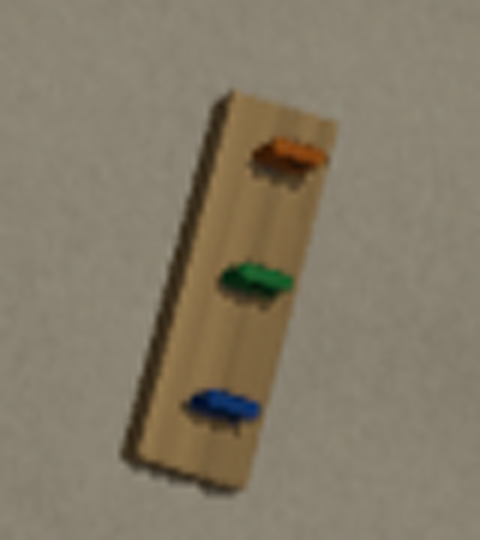

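View pics/s_block.png

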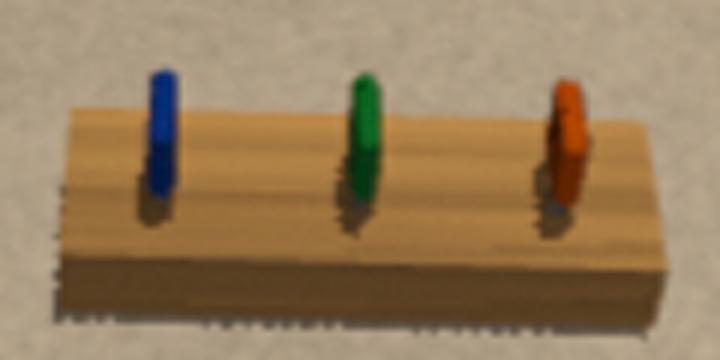

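View pics/s_case.png

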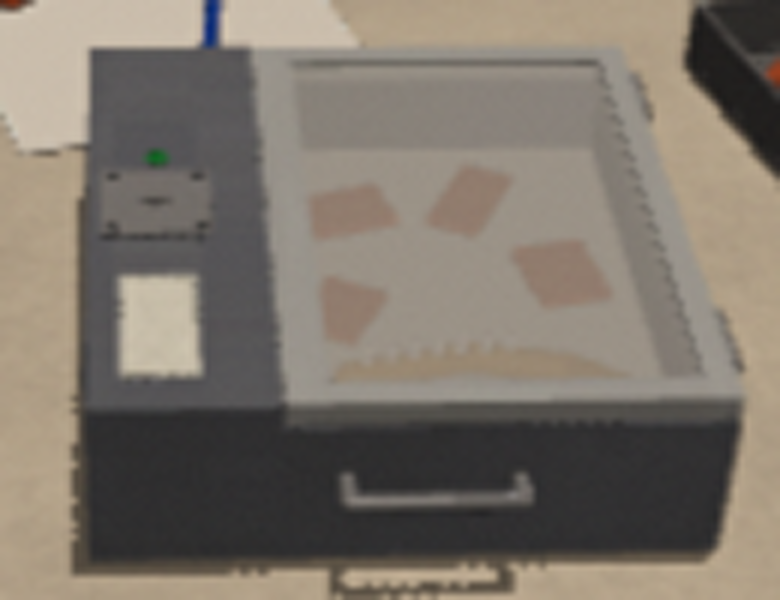

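Run:
```python
from h import *
from cell import *
T=viewer.get_calibration('top');S=viewer.get_calibration('side')
print('lock',tri([(T,180+312/5,170+135/5),(S,215+155/6,145+201/6)]))
print('lock z.094',atz(T,180+312/5,170+135/5,.094),atz(S,215+155/6,145+201/6,.094))
print('dot',atz(T,180+247/5,170+119/5,.092),atz(S,215+155/6,145+157/6,.092))
# ledge front corners top view
a=atz(T,180+60/5,170+130/5,.092);b=atz(T,180+550/5,170+255/5,.092);print('front corners',a,b,np.linalg.norm(a-b),np.degrees(np.arctan2(*(a-b)[[1,0]])))
# key head top
print('green',tri([(T,350+262/6,165+272/6),(S,220+367/6,295+78/6)]))
for n,u,v in [('o',300,146),('g',267,272),('b',232,400)]: print(n,atz(T,350+u/6,165+v/6,.081))
for n,u,v in [('o',568,85),('g',367,80),('b',163,76)]: print(n,atz(S,220+u/6,295+v/6,.081))
cs=[atz(T,350+u/6,165+v/6,.035) for u,v in [(232,92),(337,122),(245,490),(138,458)]];print(np.array(cs),np.mean(cs,0))
print(np.degrees(np.arctan2(*(cs[0]-cs[3])[[1,0]])),np.linalg.norm(cs[0]-cs[3]),np.linalg.norm(cs[0]-cs[1]))
```

```text
lock (array([0.52182902, 0.15553183, 0.09093816]), [np.float64(0.0018715636461802527), np.float64(0.001871563646180089)])
lock z.094 [0.51943766 0.155687   0.094     ] [0.52266967 0.15134438 0.094     ]
dot [0.52935722 0.19634582 0.092     ] [0.53336049 0.19345087 0.092     ]
front corners [0.52095808 0.31214183 0.092     ] [0.44665879 0.00786729 0.092     ] 0.3132145917911169 76.2777562923424
green (array([ 0.48661415, -0.31701495,  0.08729584]), [np.float64(0.0023200209165094585), np.float64(0.0023200209165093215)])
o [ 0.55246343 -0.34221423  0.081     ]
g [ 0.48520398 -0.32132372  0.081     ]
b [ 0.41818878 -0.29974394  0.081     ]
o [ 0.5570375  -0.33376825  0.081     ]
g [ 0.49062946 -0.31353662  0.081     ]
b [ 0.42312897 -0.29343472  0.081     ]
[[ 0.59096463 -0.32314356  0.035     ]
 [ 0.57492046 -0.38018486  0.035     ]
 [ 0.37427344 -0.31973429  0.035     ]
 [ 0.39060956 -0.26315787  0.035     ]] [ 0.48269202 -0.32155515  0.035     ]
-16.667536457389616 0.20914214639069367 0.05925475245366924
```

```bash
cat >> h.py <<'E'
def Q(phi):
    """tool down, jaw (tool y) axis at world angle phi"""
    y=np.array([np.cos(phi),np.sin(phi),0]);z=np.array([0,0,-1.]);x=np.cross(y,z)
    return R.from_matrix(np.stack([x,y,z],1)).as_quat()
def snap(name):
    from cell import viewer
    import json
    c=viewer.get_calibration('wrist');im=viewer.capture('wrist')
    cv2.imwrite(f'pics/{name}.png',im[:,:,::-1]); np.savez(f'pics/{name}.npz',**c); return c,im
def load(name):
    d=np.load(f'pics/{name}.npz');return {k:d[k] for k in d},cv2.imread(f'pics/{name}.png')
E
python3 - <<'E'
from h import *
from cell import *
L=np.array([.521,.1535])
for p,ph in [((*L,.22),76.3),((*L,.15),76.3),((*L,.122),-10),((.487,-.318,.25),-17.3),((.487,-.318,.063),-17.3)]:
    print(p,ph,bot.solve_ik(p,Q(np.radians(ph))))
t=current_t();bot.movep([*L,.24],Q(np.radians(76.3)));print(current_t()-t)
snap('l1')
t=current_t();bot.movel([L[0]-.0,L[1]-.07,.24],speed=.15);print(current_t()-t)
snap('l2');print(current_t(),current_ee_pos())
E
```

```text
(np.float64(0.521), np.float64(0.1535), 0.22) 76.3 [-0.46207524  0.43011029  0.08887211  1.8529757  -0.0488283   0.86059301
  0.98227556]
(np.float64(0.521), np.float64(0.1535), 0.15) 76.3 [-0.4319535   0.52756982  0.04942483  1.90862323 -0.03833196  0.70629377
  0.97161412]
(np.float64(0.521), np.float64(0.1535), 0.122) -10 [-0.63789263  0.600401    0.33705456  1.93608971 -0.31154217  0.65548538
 -0.28101133]
(0.487, -0.318, 0.25) -17.3 [-0.14389948  0.65218978  0.97225741  1.75023725 -0.60769063  1.07205309
  0.73691807]
(0.487, -0.318, 0.063) -17.3 [ 0.15279713  0.77949715  0.47777216  1.86132457 -0.57144008  0.64049647
  0.67973965]
1.8250000000000002
0.6167000000000002
2.6917 [0.52100937 0.08474454 0.2399909 ]
```

View pics/l1.png

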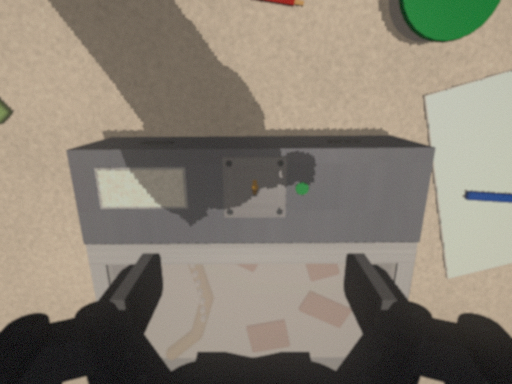

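View pics/l2.png

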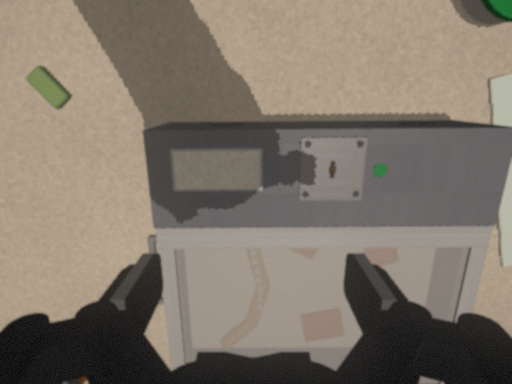

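In l1 the plate is centred near (254,187), and in l2 near (333,169), both with screws at the corners. I'll refine these at subpixel level while the arm moves over the block.

Run:
```python
from h import *
from cell import *
G=np.array([.4875,-.3175])
t=current_t();bot.movep([*G,.25],Q(np.radians(-17.3)));print(current_t()-t)
snap('b1')
bot.movel([G[0]+.05,G[1]+.04,.25],speed=.15)
snap('b2');print(current_t(),current_ee_pos())
for n,(u,v) in dict(l1=(253,187),l2=(332,169)).items():
    c,im=load(n);cv2.imwrite(f'pics/{n}c.png',cv2.resize(im[v-45:v+45,u-60:u+60],None,fx=6,fy=6,interpolation=2))
```

```text
1.4916
4.8583 [ 0.53663672 -0.27823981  0.25001995]
```

View pics/l1c.png

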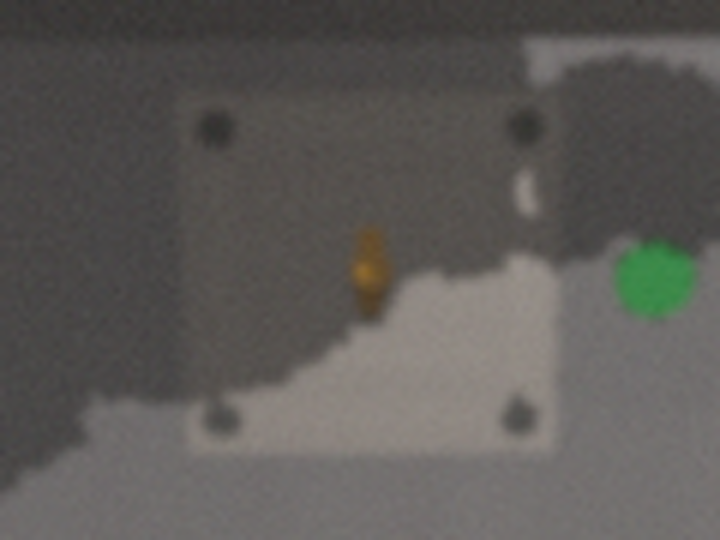

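View pics/l2c.png

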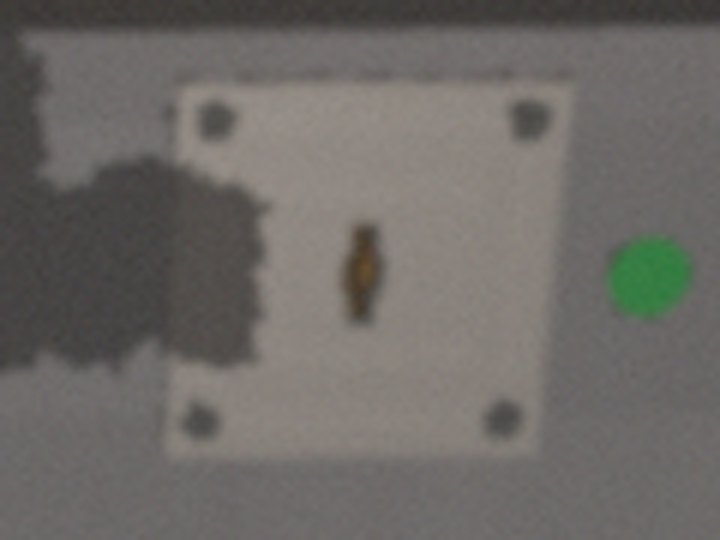

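View pics/b1.png

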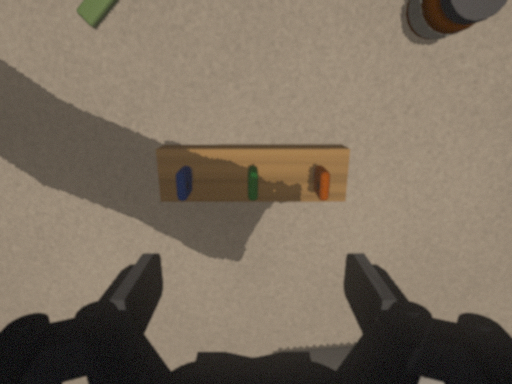

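View pics/b2.png

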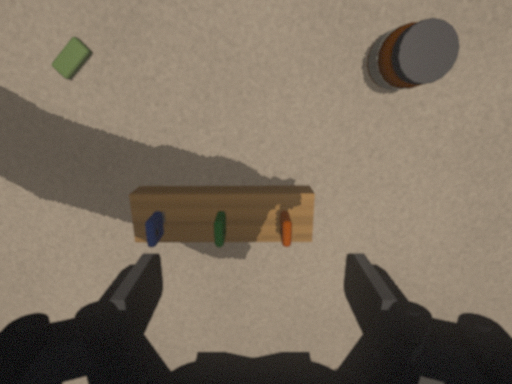

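b1 and b2 show the block's edges nearly level, so the yaw is about right. The green key is at (253,183) in b1 and (220,229) in b2. I'll crop for precision.

Run:
```python
from h import *
for n,(u,v) in dict(b1=(253,180),b2=(222,220)).items():
    c,im=load(n);x=np.clip(im[v-45:v+45,u-105:u+105].astype(float)*1.6,0,255).astype('uint8');cv2.imwrite(f'pics/{n}c.png',cv2.resize(x,None,fx=3.8,fy=6,interpolation=2))
# lock
l1,_=load('l1');l2,_=load('l2')
f=lambda n,x,y:(dict(l1=193,l2=272)[n]+(x+.5)/6-.5,dict(l1=142,l2=124)[n]+(y+.5)/6-.5)
pts={'slot':((371,273),(362,273)),'s1':((215,130),(216,121)),'s2':((525,127),(529,120)),'s3':((518,417),(503,420)),'s4':((221,418),(200,421)),'dot':((655,280),(650,277))}
P={}
for k,(a,b) in pts.items():
    p,e=tri([(l1,*f('l1',*a)),(l2,*f('l2',*b))]);print(k,p,e,atz(l1,*f('l1',*a),.094),atz(l2,*f('l2',*b),.094))
    P[k]=np.mean([atz(l1,*f('l1',*a),.094),atz(l2,*f('l2',*b),.094)],0)
print('mean screws',np.mean([P[f's{i}'] for i in range(1,5)],0),'slot',P['slot'])
v=P['s4']-P['s1']+P['s3']-P['s2'];print('yaw x',np.degrees(np.arctan2(v[1],v[0])),np.linalg.norm(v)/2)
v=P['s2']-P['s1']+P['s3']-P['s4'];print('yaw y',np.degrees(np.arctan2(v[1],v[0])),np.linalg.norm(v)/2)
```

```text
slot [0.52149949 0.15654351 0.09330481] [np.float64(0.00014426593702708432), np.float64(0.00014426593702718303)] [0.52115604 0.15658927 0.094     ] [0.52145536 0.15641399 0.094     ]
s1 [0.49460453 0.1396595  0.09461613] [np.float64(9.43355508399334e-05), np.float64(9.43355508399802e-05)] [0.4948119  0.13958082 0.094     ] [0.49461927 0.13974004 0.094     ]
s2 [0.50524364 0.18353961 0.09278837] [np.float64(1.9031496326023237e-05), np.float64(1.903149632599084e-05)] [0.50495932 0.18349387 0.094     ] [0.50499905 0.18318193 0.094     ]
s3 [0.548289   0.17306059 0.09498548] [np.float64(3.841694050551989e-05), np.float64(3.841694050535063e-05)] [0.54862277 0.17305947 0.094     ] [0.54870447 0.17332013 0.094     ]
s4 [0.5379318  0.12908506 0.09465005] [np.float64(7.140011388109715e-06), np.float64(7.140011388206635e-06)] [0.5381463  0.12897851 0.094     ] [0.5381609  0.12914771 0.094     ]
dot [0.53228309 0.19754538 0.09330494] [np.float64(8.129073247503839e-05), np.float64(8.129073247499621e-05)] [0.53214646 0.19748586 0.094     ] [0.53197683 0.19729407 0.094     ]
mean screws [0.521628   0.15631281 0.094     ] slot [0.5213057  0.15650163 0.094     ]
yaw x -13.39373287107035 0.04477916056553434
yaw y 76.68912701107267 0.045114058678731
```

View pics/b1c.png

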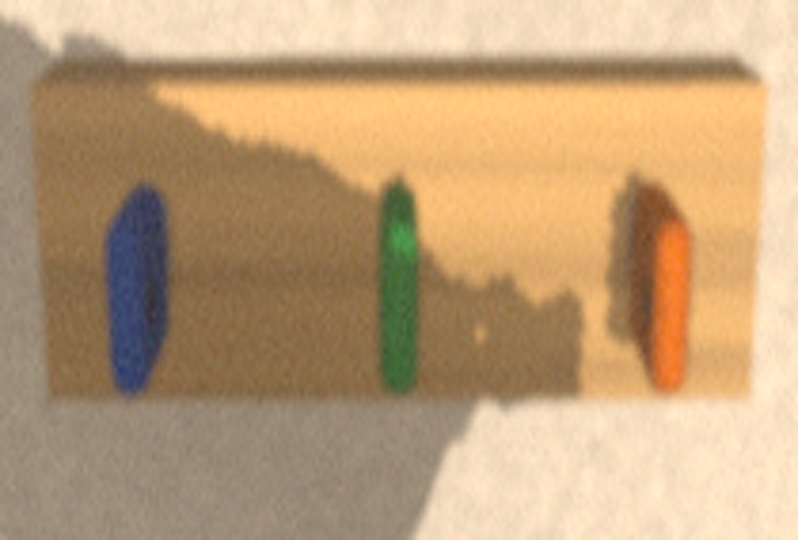

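View pics/b2c.png

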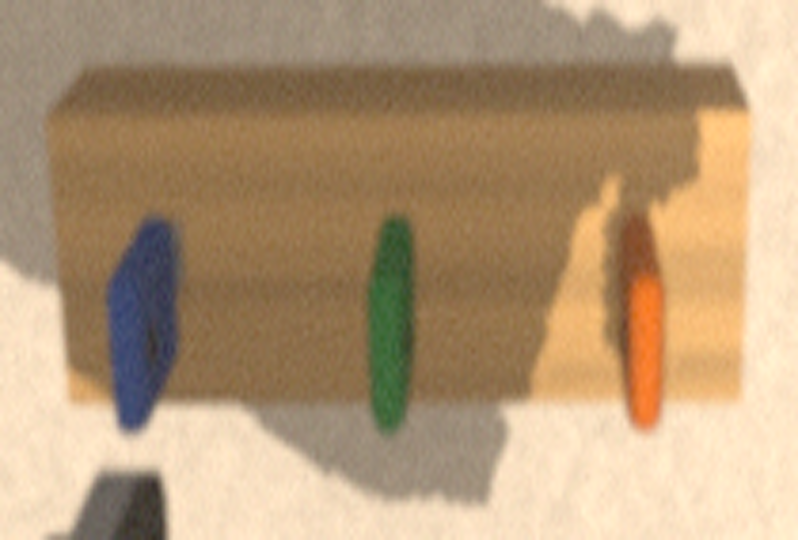

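Run:
```python
from h import *
b1,_=load('b1');b2,_=load('b2')
f=lambda n,x,y:(dict(b1=148,b2=117)[n]+(x+.5)/3.8-.5,dict(b1=135,b2=175)[n]+(y+.5)/6-.5)
pts={'fl':((33,83),(48,112)),'fr':((765,83),(748,112)),'nl':((50,397),(72,403)),'nr':((750,397),(742,403)),'g':((400,312),(390,352)),'gbot':((400,393),(390,432)),'o':((669,308),(645,352)),'obot':((669,393),(645,430)),'bbot':((131,393),(133,432))}
P={}
for k,(a,b) in pts.items():
    z=.035 if len(k)==2 else .081
    p,e=tri([(b1,*f('b1',*a)),(b2,*f('b2',*b))]);P[k]=[atz(b1,*f('b1',*a),z),atz(b2,*f('b2',*b),z)]
    print(k,p.round(4),np.round(e,4),P[k][0].round(4),P[k][1].round(4)); P[k]=np.mean(P[k],0)
print('centre',np.mean([P[k] for k in ('fl','fr','nl','nr')],0))
v=P['fr']-P['fl']+P['nr']-P['nl'];print(np.degrees(np.arctan2(v[1],v[0])),np.linalg.norm(v)/2)
v=P['fl']-P['nl']+P['fr']-P['nr'];print(np.degrees(np.arctan2(v[1],v[0])),np.linalg.norm(v)/2)
v=P['obot']-P['bbot'];print('keys',np.degrees(np.arctan2(v[1],v[0])),np.linalg.norm(v))
```

```text
fl [ 0.3953 -0.2619  0.0337] [0.0002 0.0002] [ 0.3959 -0.2619  0.035 ] [ 0.3958 -0.2616  0.035 ]
fr [ 0.5943 -0.3226  0.0365] [0. 0.] [ 0.5947 -0.323   0.035 ] [ 0.5945 -0.3232  0.035 ]
nl [ 0.3783 -0.3189  0.0353] [0.0003 0.0003] [ 0.378  -0.3187  0.035 ] [ 0.3783 -0.3192  0.035 ]
nr [ 0.5778 -0.3793  0.0379] [0.0004 0.0004] [ 0.5782 -0.3802  0.035 ] [ 0.5782 -0.3812  0.035 ]
g [ 0.4861 -0.3232  0.0728] [0. 0.] [ 0.4868 -0.321   0.081 ] [ 0.4881 -0.3199  0.081 ]
gbot [ 0.4827 -0.3348  0.0791] [0.0001 0.0001] [ 0.4828 -0.3342  0.081 ] [ 0.4832 -0.3341  0.081 ]
o [ 0.5532 -0.3419  0.077 ] [0.0001 0.0001] [ 0.5525 -0.3404  0.081 ] [ 0.5533 -0.3401  0.081 ]
obot [ 0.5494 -0.3551  0.0794] [0.0001 0.0001] [ 0.5492 -0.3545  0.081 ] [ 0.5494 -0.3542  0.081 ]
bbot [ 0.4157 -0.3142  0.079 ] [0.0001 0.0001] [ 0.4164 -0.3138  0.081 ] [ 0.4166 -0.3134  0.081 ]
centre [ 0.48668558 -0.321111    0.035     ]
-17.13993342274255 0.20865879781964708
73.45051881092985 0.0598938592555061
keys -17.058304700262884 0.1389620613541405
```

Run:
```python
from h import *
from cell import *
q=Q(np.radians(-17.05));G=[.487,-.3205]
t=current_t()
bot.gripper_to(.045)
bot.movep([*G,.15],q)
f0=current_ft_force();
bot.movel([*G,.063],speed=.08)
f1=current_ft_force()
print(current_t()-t,f0,f1,current_ee_pos())
bot.gripper_to(.005,squeeze=40)
print(current_t()-t,current_opening(),current_ee_pos(),current_ft_force(),current_moment())
snap('g1')
```

```text
2.2667 [1.0818279  0.15553842 0.74856214] [-0.44710717  0.36812548  0.51061264] [ 0.48724668 -0.32063526  0.0634565 ]
2.6667000000000005 0.009346819986308806 [ 0.48703374 -0.32052158  0.06323728] [-0.45112766  0.94693734  5.96580179] [0.24759976 0.33140269 0.02389324]
```

View pics/g1.png

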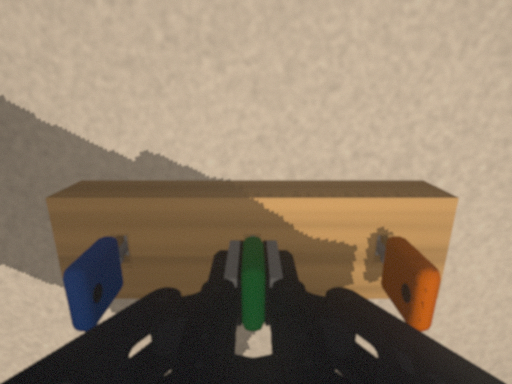

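The green head sits between the pads at (253,283), opening 9.3 mm, with the neighbours untouched. Now I'll lift it and move over the lock.

Run:
```python
from h import *
from cell import *
t=current_t()
p=current_ee_pos()
bot.movel([.487,-.3205,.2],speed=.15)
bot.dwell(.1);print('free',current_ft_force(),current_moment())
L=[.5215,.1564];q=Q(np.radians(76.65))
bot.movep([*L,.2],q)
snap('k0')
bot.movel([*L,.146],speed=.1)
bot.dwell(.2)
print(current_t(),current_ee_pos(),current_ft_force(),current_opening())
snap('k1')
c,im=load('k1');print(proj(c,[*L,.094]),proj(c,[*L,.098]))
u,v=253,300
cv2.imwrite('pics/k1c.png',cv2.resize(im[200:384,140:370],None,fx=3.2,fy=3.2,interpolation=2))
c,im=load('k0');cv2.imwrite('pics/k0c.png',cv2.resize(im[160:344,140:370],None,fx=3.2,fy=3.2,interpolation=2))
```

```text
free [-0.12470004 -0.59602403  0.33130967] [0.01015198 0.03775802 0.05347209]
11.425 [0.52180005 0.15651427 0.14661492] [ 0.12812387 -0.57696542  0.01790273] 0.009566452280521673
(np.float64(251.46060095072616), np.float64(228.91743261791416)) (np.float64(251.43314835209085), np.float64(231.61173340697516))
```

View pics/k1c.png

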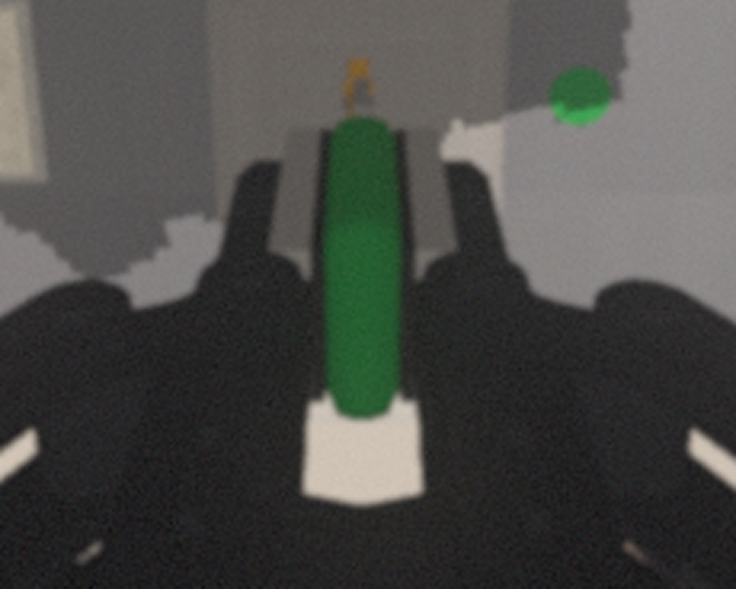

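View pics/k0c.png

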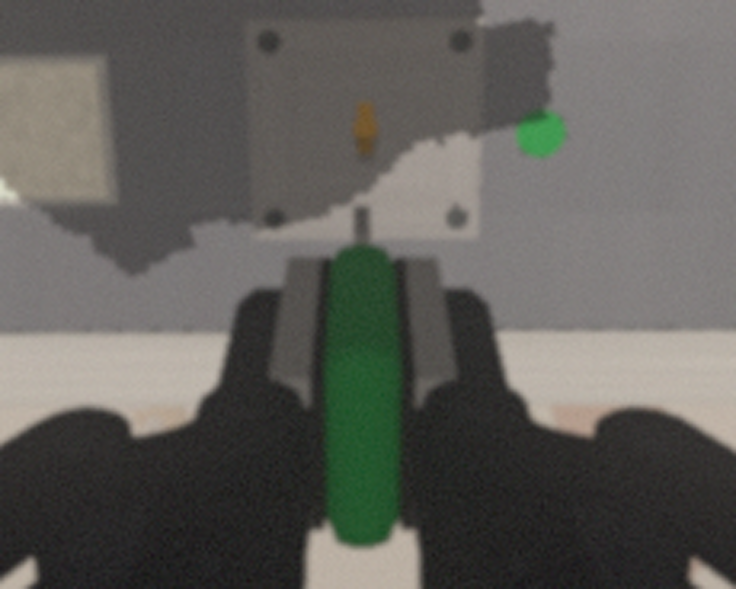

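Run:
```python
from h import *
for n,(u,v) in dict(k0=(253,210),k1=(253,228)).items():
    c,im=load(n);x=np.clip(im[v-25:v+25,u-25:u+25].astype(float)*2.2,0,255).astype('uint8');cv2.imwrite(f'pics/{n}z.png',cv2.resize(x,None,fx=12,fy=12,interpolation=2))
    print(n,proj(c,[.5215,.1564,.094]))
    import scipy.spatial.transform
c,_=load('k1');M=c['cam_to_world'];
T=np.array([.5218,.1565,.1466]);y=np.array([np.cos(np.radians(76.65)),np.sin(np.radians(76.65)),0]);x=np.cross(y,[0,0,-1])
print('cam rel tool',(M[:3,3]-T)@x,(M[:3,3]-T)@y,x,'cam xaxis.y',M[:3,0]@y,M[:3,0]@x,M[:3,0])
for s in (7,-7,0): print('tip',s,proj(c,T+x*s/1000-np.array([0,0,.048])))
```

```text
k0 (np.float64(253.66364250404254), np.float64(200.58929713553485))
k1 (np.float64(251.46060095072616), np.float64(228.91743261791416))
cam rel tool 0.07729539053746638 0.0005961153259307551 [-0.97297775  0.23089891  0.        ] cam xaxis.y 0.9999995519881093 0.0008909444423588005 [2.30031936e-01 9.73183028e-01 3.19752370e-04]
tip 7 (np.float64(251.70545379541915), np.float64(221.5322032688837))
tip -7 (np.float64(251.7118941426847), np.float64(243.10311294359616))
tip 0 (np.float64(251.7087104478976), np.float64(232.43983814598977))
```

View pics/k0z.png

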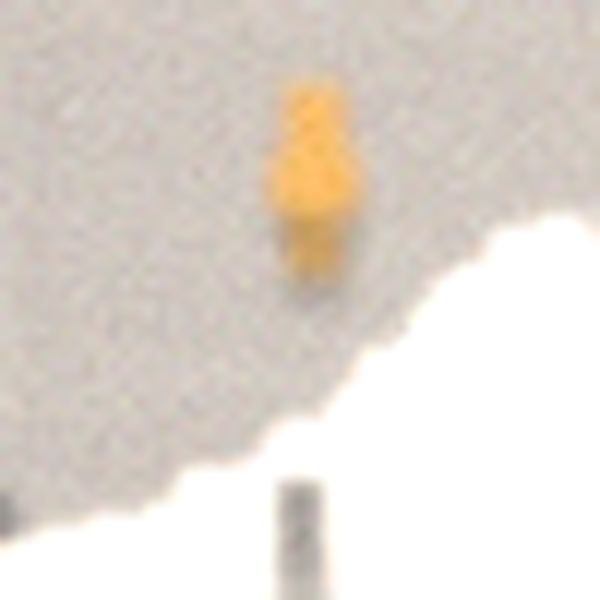

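View pics/k1z.png

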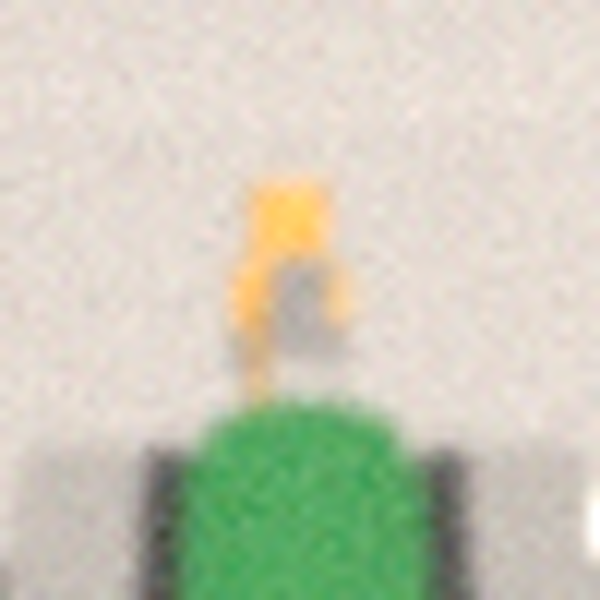

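Run:
```python
from h import *
c,_=load('k1')
y=np.array([np.cos(np.radians(76.65)),np.sin(np.radians(76.65)),0]);x=np.cross(y,[0,0,-1])
z=lambda a,b:(228+(a+.5)/12-.5,203+(b+.5)/12-.5)
A=atz(c,*z(290,180),.094);B=atz(c,*z(301,258),.0984)
print('slot centre',A-7.5e-3*x,'key',B-7e-3*x,'diff x,y tool',(A-B)@x-.0005,(A-B)@y)
c,_=load('k0');z=lambda a,b:(228+(a+.5)/12-.5,185+(b+.5)/12-.5)
A=atz(c,*z(315,78),.094);A2=atz(c,*z(315,285),.094);B=atz(c,*z(302,485),.1523)
print('slot len',(A-A2)@x,'diff',((A+A2)/2-B)@x+.007,(A-B)@y, (A+A2)/2)
```

```text
slot centre [0.52159606 0.15653451 0.094     ] key [0.52355958 0.15664015 0.0984    ] diff x,y tool 0.0018860708792510666 -0.0005561574879201127
slot len 0.013996884344820345 diff 0.003434863279133409 0.0007526715947559347 [0.52085361 0.15665559 0.094     ]
```

Blade tip is at about (252.6,224) in k1, against a keyhole centre column of about 251.8. So shift +1.9 mm along tool x and -0.55 mm along tool y, lower to just above the face, and look again.

```bash
cat >> h.py <<'E'
PH=np.radians(76.65)
ty=np.array([np.cos(PH),np.sin(PH),0]);tx=np.cross(ty,[0,0,-1])
E
python3 - <<'E'
from h import *
from cell import *
p=np.array([.5215,.1564,.146])+.0019*tx-.00055*ty
bot.movel(p,speed=.02)
p[2]=.1430;bot.movel(p,speed=.02);bot.dwell(.2)
print(current_t(),p,current_ee_pos(),current_ee_pos()-p,current_ft_force())
snap('k2')
c,im=load('k2')
u,v=253,232;x=np.clip(im[v-25:v+25,u-25:u+25].astype(float)*2.2,0,255).astype('uint8');cv2.imwrite('pics/k2z.png',cv2.resize(x,None,fx=12,fy=12,interpolation=2))
E
```

```text
12.225 [0.51952435 0.15630357 0.143     ] [0.5195524  0.15628966 0.14299843] [ 2.80532071e-05 -1.39132077e-05 -1.56795870e-06] [ 0.4668984  -0.00326993  0.15590283]
```

View pics/k2z.png

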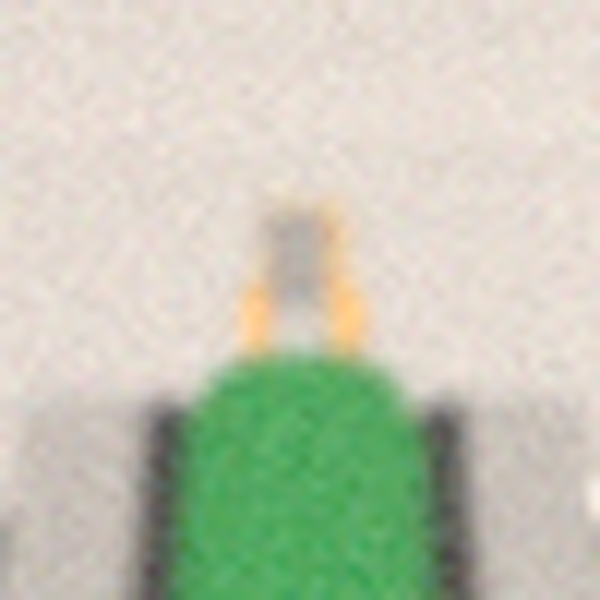

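k2 shows the blade almost over the keyhole: blade column about 298, hole centre about 306, i.e. 0.35 mm to the left. I'll correct and descend with force monitoring.

Run:
```python
from h import *
from cell import *
p=np.array([.5215,.1564,.143])+.0017*tx-.0002*ty
bot.movel(p,speed=.02);f0=current_ft_force();m0=current_moment()
while p[2]>.1355:
    p[2]-=.0005;t=current_t();bot.movel(p,speed=.015)
    f=current_ft_force()-f0
    print(round(p[2],4),current_ee_pos().round(5),f.round(2),round(current_t()-t,3))
    if abs(f[2])>5 or np.linalg.norm(f)>7: break
print(current_t(),current_moment()-m0)
snap('k3')
c,im=load('k3')
u,v=253,232;x=np.clip(im[v-25:v+25,u-25:u+25].astype(float)*2.2,0,255).astype('uint8');cv2.imwrite('pics/k3z.png',cv2.resize(x,None,fx=12,fy=12,interpolation=2))
```

```text
0.1425 [0.51979 0.15657 0.14244] [0.25 0.32 0.84] 0.25
0.142 [0.5198  0.15657 0.14197] [0.86 0.46 0.32] 0.25
0.1415 [0.51978 0.15657 0.14147] [ 1.36  0.79 -0.14] 0.25
0.141 [0.51977 0.15658 0.14096] [-0.08  0.3  -0.12] 0.25
0.1405 [0.51979 0.1566  0.14047] [0.06 0.59 0.64] 0.25
0.14 [0.51977 0.1566  0.13996] [-0.22  0.57 -0.68] 0.25
0.1395 [0.51978 0.15661 0.13947] [0.69 0.26 0.14] 0.25
0.139 [0.51977 0.1566  0.13897] [0.58 0.75 0.56] 0.25
0.1385 [0.51979 0.15658 0.13847] [ 0.83  0.51 -0.02] 0.25
0.138 [0.51979 0.15658 0.13797] [ 1.51  0.45 -0.13] 0.25
0.1375 [0.51979 0.1566  0.13747] [ 0.83  0.51 -0.22] 0.25
0.137 [0.51978 0.15662 0.13697] [ 0.4   0.82 -0.41] 0.25
0.1365 [0.51981 0.1566  0.13649] [0.38 0.98 0.37] 0.25
0.136 [0.51981 0.1566  0.13598] [1.19 0.69 0.5 ] 0.25
0.1355 [0.51979 0.15659 0.1355 ] [0.32 0.55 0.34] 0.25
16.275 [-0.01213219  0.01935512 -0.13097808]
```

View pics/k3z.png

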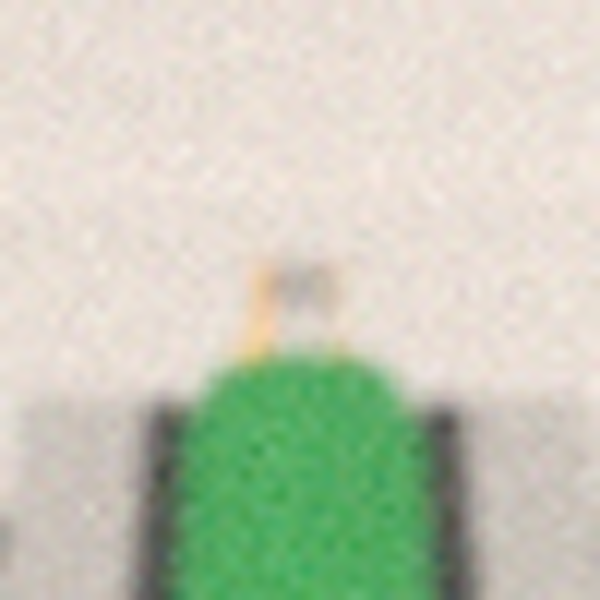

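The key went in without contact: the tip is about 6.5 mm below the face, and the picture shows the blade inside the hole. Continuing down.

Run:
```python
from h import *
from cell import *
p=np.array([.5215,.1564,.1355])+.0017*tx-.0002*ty
f0=current_ft_force();m0=current_moment();
while p[2]>.12255:
    p[2]-=.001 if p[2]>.1245 else .0004;bot.movel(p,speed=.015)
    f=current_ft_force()-f0
    print(round(p[2],4),current_ee_pos().round(5),f.round(2),(current_moment()-m0).round(3))
    if abs(f[2])>5 or np.linalg.norm(f)>7: break
bot.dwell(.2)
print(current_t(),current_ee_pos(),current_ft_force(),current_q())
snap('k4')
```

```text
0.1345 [0.51975 0.15659 0.13443] [ 1.34  0.63 -0.52] [ 0.04 -0.    0.  ]
0.1335 [0.51976 0.15658 0.13342] [ 1.23  0.48 -0.68] [ 0.061 -0.065 -0.001]
0.1325 [0.51976 0.15657 0.13245] [ 0.36  1.3  -0.04] [ 0.064 -0.05  -0.067]
0.1315 [0.51977 0.15658 0.13144] [ 0.83  0.31 -0.89] [ 0.024 -0.007 -0.023]
0.1305 [0.51978 0.15657 0.13045] [ 0.8   0.33 -1.06] [-0.01  -0.04  -0.015]
0.1295 [0.51979 0.15659 0.12945] [ 0.48  0.08 -1.4 ] [ 0.057 -0.003  0.019]
0.1285 [0.51978 0.15658 0.12845] [ 0.62  0.26 -1.35] [ 0.004 -0.033 -0.012]
0.1275 [0.51976 0.15662 0.12743] [0.44 0.72 0.51] [ 0.023 -0.012 -0.056]
0.1265 [0.51978 0.1566  0.12646] [ 0.7  -0.09 -0.05] [ 0.052 -0.078  0.001]
0.1255 [0.51975 0.15656 0.12543] [ 1.2   0.5  -0.68] [ 0.001  0.01  -0.021]
0.1245 [0.51978 0.15658 0.12444] [ 0.21 -0.29 -0.74] [ 0.024 -0.062 -0.025]
0.1241 [0.51982 0.15659 0.12409] [ 0.31 -0.05  0.31] [ 0.032 -0.067 -0.041]
0.1237 [0.51983 0.15662 0.12371] [ 0.42  0.63 -0.05] [ 0.015 -0.058 -0.019]
0.1233 [0.51986 0.15664 0.12335] [ 0.07 -0.02  1.15] [ 0.078 -0.045 -0.072]
0.1229 [0.51972 0.15646 0.12279] [ 0.55 -0.75 -2.42] [-0.153 -0.108 -0.04 ]
0.1225 [0.51972 0.1565  0.12243] [-0.33 -1.05  0.34] [-0.333 -0.052 -0.035]
20.525 [0.51978516 0.15650999 0.12248693] [-0.07684585 -1.44525318  0.33897104] [-0.52710925  0.57830355  0.17254452  1.93047776 -0.15650016  0.64562505
  1.08090692]
```

View pics/k4.png

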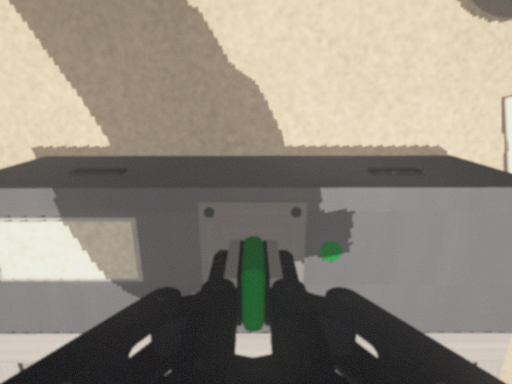

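The key is home (tip about 19.7 mm below the face) with small forces. I'll take a baseline from the side camera for detecting the lid, then start turning while watching lateral force and moment.

```bash
cat >> h.py <<'E'
from collections import deque
def side(name):
    from cell import viewer
    im=viewer.capture('side');cv2.imwrite(f'pics/{name}.png',im[:,:,::-1]);return im
class Turner:
    def __init__(s,C,d,z,th=0.):
        s.C=np.array(C,float);s.d=d;s.z=z;s.th=th
    def pose(s,th):
        ph=PH-th;y=np.array([np.cos(ph),np.sin(ph),0]);x=np.cross(y,[0,0,-1])
        p=np.array([s.C[0],s.C[1],0])-s.d*x;p[2]=s.z;return p,Q(ph)
    def go(s,th,speed=.02):
        from cell import bot
        p,q=s.pose(th);bot.movel(p,speed=speed,rot=q);s.th=th
def rd(n=4):
    from cell import current_ft_force,current_moment,bot
    F=[];M=[]
    for i in range(n):
        F.append(current_ft_force());M.append(current_moment());bot.dwell(.01)
    return np.mean(F,0),np.mean(M,0)
E
python3 - <<'E'
from h import *
from cell import *
side('s1')
p=current_ee_pos();d=-.001
cmd=np.array([.5215,.1564])+(.0017*tx-.0002*ty)[:2]
C=cmd+d*tx[:2]
f0,m0=rd();print(f0,m0)
T=Turner(C,d,.1225)
for th in np.arange(.05,.36,.05):
    t=current_t();T.go(th);f,m=rd();f-=f0;m-=m0
    ph=PH-th
    print(round(th,2),f.round(2),m.round(3),current_ee_pos().round(5),round(current_t()-t,2))
    if np.linalg.norm(f)>6 or abs(m[2])>.12: break
print(current_t());snap('k5');side('s2')
E
```

```text
[-0.18789126 -1.29185638 -0.27220318] [-0.38344946  0.0502438   0.01686288]
0.05 [ 0.1  -0.7   0.25] [-0.013  0.027 -0.023] [0.51976 0.15662 0.12247] 0.28
0.1 [-0.76 -0.76 -0.02] [-0.123  0.09  -0.024] [0.51981 0.15669 0.12249] 0.28
0.15 [-0.48 -0.66 -0.16] [-0.086  0.094  0.003] [0.51981 0.15673 0.12247] 0.28
0.2 [ 0.13 -0.2   0.01] [-0.009  0.053  0.014] [0.51987 0.15682 0.12249] 0.28
0.25 [-0.3  -0.22 -0.03] [0.033 0.025 0.004] [0.51993 0.15686 0.1225 ] 0.28
0.3 [ 0.14 -0.16 -0.37] [ 0.126 -0.026  0.007] [0.51992 0.1569  0.12249] 0.28
0.35 [ 0.24  0.73 -0.17] [ 0.229 -0.074  0.017] [0.51999 0.157   0.12253] 0.28
22.6417
```

View pics/s1.png

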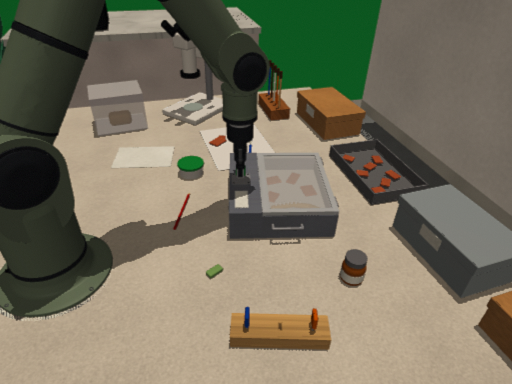

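View pics/k5.png

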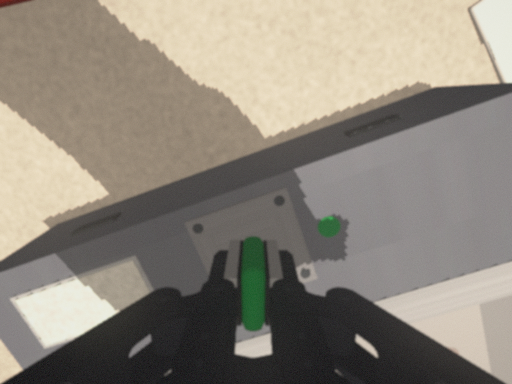

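Turning is smooth with forces under 1 N. s1 shows the lid region clear of the arm (260–332, 152–230), so I'll use it to detect the jump.

Run:
```python
from h import *
from cell import *
d=-.001
C=np.array([.5215,.1564])+(.0017*tx-.0002*ty)[:2]+d*tx[:2]
ref=cv2.cvtColor(cv2.imread('pics/s2.png'),cv2.COLOR_BGR2GRAY).astype(float)[145:235,275:345]
f0=np.array([.3,-.3,0]);m0=np.array([-.0,0,.03])
T=Turner(C,d,.1225,.35);opened=None
th=.35
while th<1.6:
    th+=.05;T.go(th);f,m=rd();f=f-f0;m=m-m0
    df=0
    if th>.6:
        g=cv2.cvtColor(viewer.capture('side'),cv2.COLOR_RGB2GRAY).astype(float)[145:235,275:345];df=np.abs(g-ref).mean()
    print(round(th,2),f.round(2),m.round(3),current_ee_pos().round(5),round(df,2))
    if df>6: print('lid');break
    if np.linalg.norm(f)>7 or abs(m[2])>.16: print('stop');break
np.save('th.npy',th)
print(current_t());snap('k6');side('s3')
```

```text
0.4 [ 0.35 -0.1  -0.53] [-0.069 -0.106 -0.024] [0.52004 0.15707 0.12254] 0
0.45 [ 0.26  0.58 -0.96] [ 0.044 -0.2    0.014] [0.52006 0.15708 0.12253] 0
0.5 [ 0.71  0.53 -1.33] [ 0.138 -0.281 -0.014] [0.52009 0.15715 0.12251] 0
0.55 [ 1.52  1.22 -0.74] [ 0.252 -0.468 -0.006] [0.52016 0.15719 0.12252] 0
0.6 [ 2.6   2.23 -1.3 ] [ 0.359 -0.703  0.017] [0.52028 0.15722 0.12256] 0
0.65 [ 3.32  1.91 -1.49] [ 0.477 -0.93   0.026] [0.52033 0.15723 0.12257] 0.78
0.7 [ 4.39  2.62 -1.93] [ 0.612 -1.134  0.048] [0.52038 0.1573  0.12258] 0.82
0.75 [ 4.19  2.58 -1.62] [ 0.608 -1.162  0.014] [0.52042 0.15729 0.12256] 0.86
0.8 [ 4.66  2.63 -2.06] [ 0.605 -1.212  0.027] [0.52051 0.15735 0.12256] 0.91
0.85 [ 4.81  3.27 -1.82] [ 0.599 -1.129  0.009] [0.52048 0.15736 0.12256] 6.34
lid
25.825
```

View pics/s3.png

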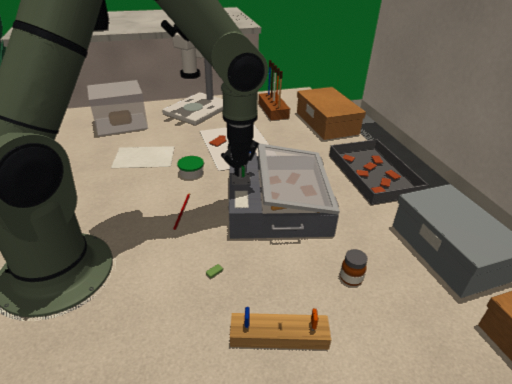

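View pics/k6.png

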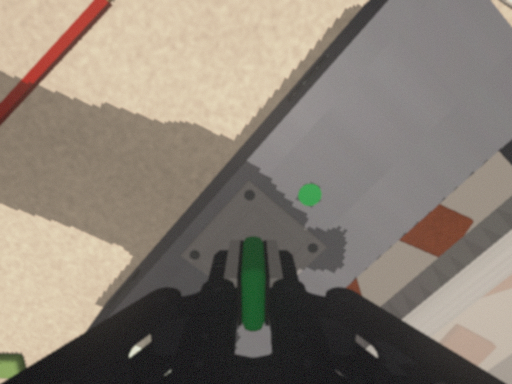

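The lid has jumped ajar: s3 shows the lid's front edge raised, and k6 shows the gap opened. I'll let it settle, then turn back.

Run:
```python
from h import *
from cell import *
d=-.001
C=np.array([.5215,.1564])+(.0017*tx-.0002*ty)[:2]+d*tx[:2]
bot.dwell(.4)
s2=side('s4')
T=Turner(C,d,.1225,.85)
f0=np.array([0.1,-.7,0])
for th in [.78,.7,.62,.54,.46,.38,.3,.22,.14,.07,.0,-.02,-.04]:
    T.go(th);f,m=rd()
    print(th,(f-f0).round(2),m.round(3),current_ee_pos().round(5))
    if np.linalg.norm(f-f0)>8: print('STOP');break
bot.dwell(.15)
print(current_t());snap('k7')
```

```text
0.78 [ 4.67  3.81 -1.79] [ 0.661 -1.137  0.044] [0.52041 0.15731 0.12257]
0.7 [ 4.23  3.24 -1.48] [ 0.686 -1.067  0.047] [0.52031 0.1572  0.12257]
0.62 [ 3.77  3.28 -0.8 ] [ 0.619 -0.948  0.01 ] [0.52015 0.15711 0.12254]
0.54 [ 3.37  3.2  -0.24] [ 0.547 -0.833  0.001] [0.52003 0.15702 0.12251]
0.46 [ 2.19  2.33 -0.08] [ 0.419 -0.586  0.015] [0.51989 0.15692 0.12247]
0.38 [ 1.8   2.13 -0.1 ] [ 0.381 -0.461  0.035] [0.51984 0.15686 0.12244]
0.3 [ 1.38  2.04 -0.97] [ 0.369 -0.412  0.005] [0.5198  0.15679 0.12244]
0.22 [ 1.22  1.97 -0.09] [ 0.308 -0.291  0.025] [0.51974 0.15672 0.12245]
0.14 [ 0.91  1.84 -0.76] [ 0.157 -0.151 -0.014] [0.51974 0.15662 0.12246]
0.07 [0.22 1.09 0.19] [ 0.012 -0.048  0.013] [0.51968 0.15654 0.12243]
0.0 [-0.16  0.12 -0.33] [-0.144  0.06   0.012] [0.51969 0.15643 0.12246]
-0.02 [-1.17 -0.18 -0.01] [-0.339  0.158 -0.   ] [0.51972 0.15646 0.12247]
-0.04 [-0.87 -0.83 -0.36] [-0.452  0.235 -0.003] [0.51969 0.15645 0.12243]
30.2083
```

View pics/s4.png

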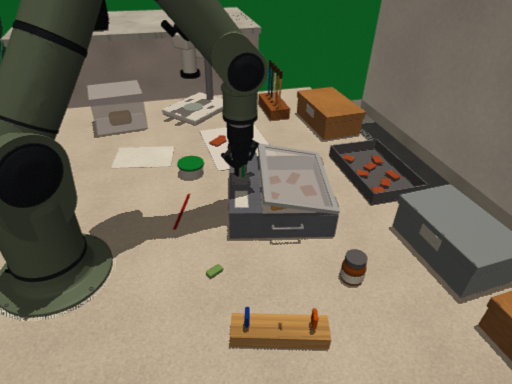

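View pics/k7.png

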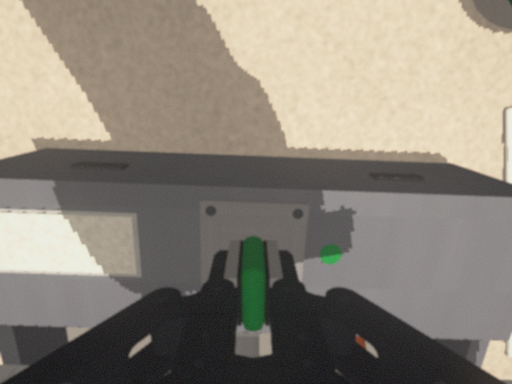

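The plug is back (the case sits level in k7 again) and the lid is ajar. Now I'll withdraw with force watch.

Run:
```python
from h import *
from cell import *
d=-.001
C=np.array([.5215,.1564])+(.0017*tx-.0002*ty)[:2]+d*tx[:2]
T=Turner(C,d,.1225,-.04);T.go(-.01)
f0=rd()[0];ok=True
for z in np.arange(.1235,.150,.0015):
    T.z=z;T.go(-.01,speed=.02);f=rd(2)[0]-f0
    print(round(z,4),f.round(2),current_ee_pos().round(5))
    if np.linalg.norm(f)>6: ok=False;print('STOP');break
print(current_t())
if ok:
    bot.movel([*T.pose(-.01)[0][:2],.2],speed=.1);bot.dwell(.15);snap('k8')
    c,im=load('k8');cv2.imwrite('pics/k8c.png',cv2.resize(im[160:344,140:370],None,fx=3.2,fy=3.2,interpolation=2))
```

```text
0.1235 [0.24 0.61 0.43] [0.51985 0.15663 0.12358]
0.125 [0.41 0.39 1.41] [0.51987 0.15661 0.12512]
0.1265 [1.1  1.27 1.14] [0.51987 0.15663 0.12662]
0.128 [1.73 0.58 0.47] [0.51983 0.15663 0.12809]
0.1295 [ 1.56  2.03 -0.16] [0.51986 0.15663 0.12959]
0.131 [1.73 0.94 1.22] [0.51983 0.15662 0.13107]
0.1325 [2.19 1.72 0.69] [0.51985 0.15662 0.13257]
0.134 [ 1.92  1.42 -0.12] [0.51984 0.15662 0.13408]
0.1355 [ 1.04  1.79 -0.14] [0.51981 0.15663 0.13555]
0.137 [1.71 2.33 0.  ] [0.51981 0.15659 0.13706]
0.1385 [1.81 2.13 0.22] [0.51983 0.1566  0.13858]
0.14 [ 2.46  2.16 -0.39] [0.51984 0.15658 0.14007]
0.1415 [2.09 1.85 0.9 ] [0.51983 0.15659 0.14157]
0.143 [ 1.83  1.98 -0.21] [0.51986 0.1566  0.14308]
0.1445 [ 1.37  1.78 -0.15] [0.51981 0.15658 0.14456]
0.146 [1.92 1.73 0.57] [0.51984 0.15661 0.14607]
0.1475 [1.62 1.74 0.15] [0.51984 0.1566  0.14757]
0.149 [1.63 1.96 0.4 ] [0.51984 0.15662 0.14906]
35.3417
```

```bash
ls pics
```

```text
b1.npz
b1.png
b1c.png
b2.npz
b2.png
b2c.png
g1.npz
g1.png
k0.npz
k0.png
k0c.png
k0z.png
k1.npz
k1.png
k1c.png
k1z.png
k2.npz
k2.png
k2z.png
k3.npz
k3.png
k3z.png
k4.npz
k4.png
k5.npz
k5.png
k6.npz
k6.png
k7.npz
k7.png
k8.npz
k8.png
k8c.png
l1.npz
l1.png
l1c.png
l2.npz
l2.png
l2c.png
s1.png
s2.png
s3.png
s4.png
s_block.png
s_case.png
side0.png
t_block.png
t_case.png
top0.png
wrist0.png
```

View pics/k8c.png

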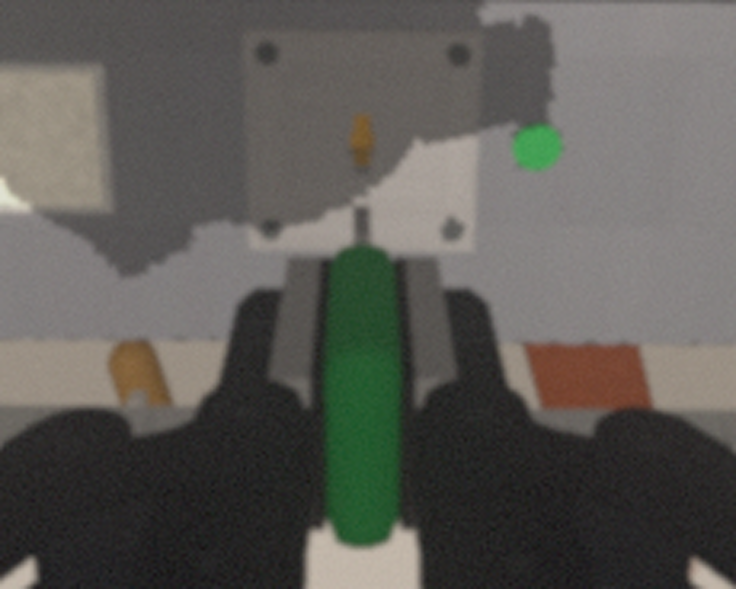

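The key sits in the hand exactly as before (blade at (361,215), as in k0), and the keyhole is empty and aligned. Now back to the block.

Run:
```python
from h import *
from cell import *
q=Q(np.radians(-17.05));G=[.4870,-.3205]
bot.movep([*G,.2],q)
bot.movel([*G,.090],speed=.12);bot.dwell(.15)
snap('r1')
c,im=load('r1');cv2.imwrite('pics/r1c.png',cv2.resize(im[180:364,140:370],None,fx=3.2,fy=3.2,interpolation=2))
f0=rd()[0];print(current_t(),current_ee_pos(),f0)
```

```text
39.2417 [ 0.48722913 -0.32052252  0.0904503 ] [-0.22437359 -0.0735511  -0.77042575]
```

View pics/r1c.png

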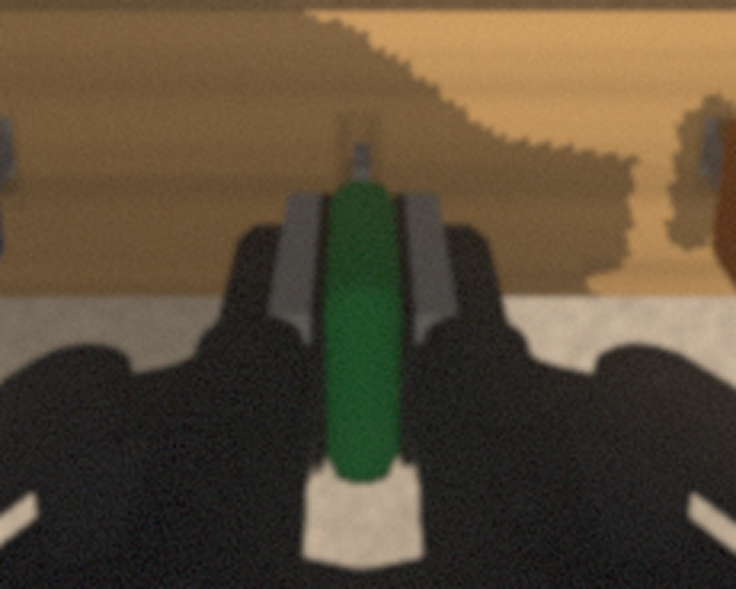

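r1 shows the blade (361,155) centred in front of and above the slot outline (338–378). Lowering.

Run:
```python
from h import *
from cell import *
G=[.4870,-.3205];f0=rd()[0];ok=True
for z in [.087,.085,.083,.081,.079,.077,.075,.072,.069,.066,.0645,.0638,.0634]:
    bot.movel([*G,z],speed=.02);f=rd(2)[0]-f0
    print(z,f.round(2),current_ee_pos().round(5))
    if np.linalg.norm(f)>8: ok=z<.0645;print('STOP');break
print(current_t(),ok)
if ok:
    bot.gripper_to(.045);bot.dwell(.2)
    snap('r2')
    print(current_t(),current_opening(),rd()[0])
```

```text
0.087 [ 0.52 -0.41  0.47] [ 0.48691 -0.32048  0.08687]
0.085 [-0.03 -0.    0.51] [ 0.48695 -0.3205   0.0849 ]
0.083 [-0.09  0.01  0.58] [ 0.48694 -0.32048  0.08292]
0.081 [-0.14 -0.21 -0.28] [ 0.48695 -0.32048  0.0809 ]
0.079 [0.1  0.26 0.19] [ 0.48693 -0.32049  0.07891]
0.077 [ 0.62 -0.51 -0.58] [ 0.48695 -0.32047  0.0769 ]
0.075 [0.12 0.11 0.48] [ 0.48697 -0.32046  0.07491]
0.072 [-0.02 -0.08 -0.31] [ 0.48691 -0.32049  0.07189]
0.069 [ 0.47  0.15 -0.03] [ 0.48698 -0.32048  0.06891]
0.066 [ 0.57  0.71 -0.5 ] [ 0.48699 -0.32046  0.0659 ]
0.0645 [-0.29 -0.17 -0.11] [ 0.48697 -0.32048  0.06443]
0.0638 [-0.24  0.27 -0.73] [ 0.48698 -0.32051  0.06376]
0.0634 [-0.75  0.58  0.61] [ 0.48697 -0.3205   0.06339]
42.9417 True
43.625 0.04495684511330059 [-0.41462178  0.08523051  0.43830137]
```

View pics/r2.png

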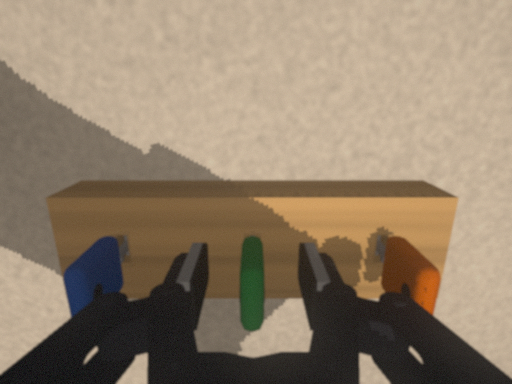

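The green key stands free at (252,283), in the same place as in g1. I'll retreat and take final checks.

Run:
```python
from h import *
from cell import *
bot.movel([.487,-.3205,.25],speed=.12)
bot.dwell(.2);c,im=snap('f1');side('f2');print(current_t(),current_ft_force())
t=viewer.capture('top');cv2.imwrite('pics/f3.png',t[:,:,::-1])
cv2.imwrite('pics/f1c.png',cv2.resize(cv2.imread('pics/f1.png')[130:260,140:370],None,fx=3.2,fy=3.2,interpolation=2))
```

```text
45.6667 [-0.24054449  0.05478036  0.97386296]
```

View pics/f1c.png

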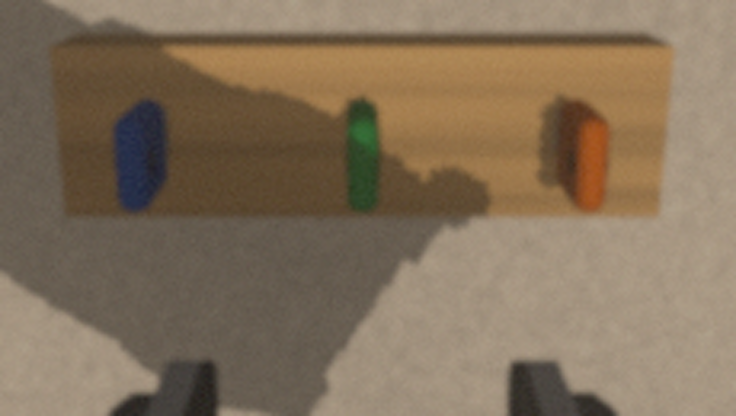

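View pics/f2.png

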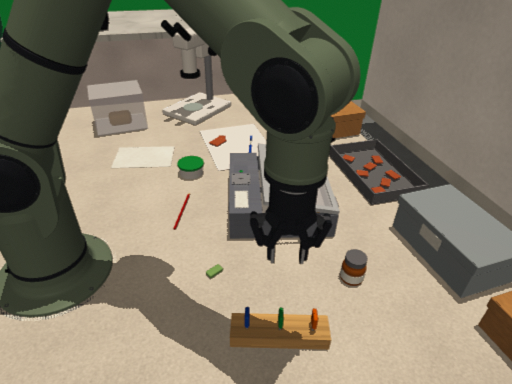

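View pics/f3.png

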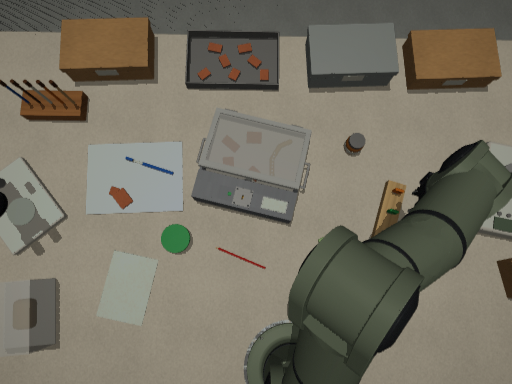

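f1–f3 show the keys upright in their original places, the lid still raised and no bystander moved. Handing in.

Run:
```python
from cell import *
order.sign_off();print(current_t())
```

```text
the job is handed in; nothing more can be done
the job is handed in; nothing more can be done
```

I handed the job in after about 46 s, with the lid ajar and the green key back upright in its own slot. The hand-in gives no verdict.

- **Insertion:** I lined the key up with the keyhole from wrist-camera pictures. It went in without a search until its tip was about 19.7 mm below the lock face.
- **Turning:** I turned it clockwise to about 0.85 rad, where the lid jumped. I then turned it slightly past its starting angle, set it back and drew it out. The measured force stayed under about 7 N throughout.
- **Last pictures:** All three keys stood upright where they started, nothing had visibly shifted among the other objects, and the gripper was clear.
- **Less certain:**
  - The arm partly hid the lid in the last side view. The clearest evidence that it is ajar is the earlier pictures taken in the lock.
  - The plug angle was only judged from the key coming out freely and the keyhole looking lined up.
  - My camera readings of where the key sat in the grip disagreed by 1 to 2 mm. This probably caused the sideways force of about 5 to 6 N during the turn.

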